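# Index the bottle carousel to the label reader

### The job

Bring the largest bottle on the indexing carousel in front of the label reader: with the fingertips press the spring plunger in at its cup, turn the table with it by one hole, whichever way is right, and let the plunger spring back up fully into that hole. Do not turn past that hole, do not touch, lift or tip the bottles standing on the table, and leave the other things on the bench where they lie.

Things in the scene. Friction and masses are not known exactly. Their poses are not given: they have to be found in the camera images.
- axis (a point): Point on the bottle carousel's vertical axis at the top of its white turntable (196 mm across, top 70 mm above the bench). The turntable has seven round bottle pockets (rims 8 mm high) on a circle of 72 mm radius, 45 degrees apart, and on the robot's side an aluminium arm that carries the spring plunger. x points from the axis to the label reader.
- index_plate (a point): Centre of the top of the carousel's fixed aluminium index plate: 248 mm across, 6 mm thick, top 56 mm above the bench, under the turntable and showing round its edge. Eight round 14 mm holes lie evenly (45 degrees, 0.785 rad apart) on a circle of 112 mm radius. Beneath is a fixed grey base.
- reader (a point): Middle of the black window of the label reader, which looks at the turntable: a white box, 30 x 50 x 40 mm, on a post fixed to the carousel's base on the side away from the robot, its underside 100 mm above the bench.
- reader_spot (a point): Point at the level of the turntable's top, 72 mm from the axis, straight in front of the reader: the middle of the bottle to be read must stand over it. At the start the pocket here is empty; the largest bottle is one pocket to one side of it and a small bottle one pocket to the other, either way round.
- cup_floor (a point): Middle of the floor of the plunger's cup, the place to press: a black upright round dish, 58 mm across outside, 51 mm inside with a slippery wall, rim 11 mm above its floor, 138 mm from the axis on a vertical stem. At rest the floor is 97 mm above the bench. The point moves with plunger and table. While the pin is out, a sideways push on the cup's wall or floor turns the table.
- pin_tip (a point): Top of the plunger's 10 mm steel pin, 112 mm from the axis. It stands on a foot at the stem's lower end and enters a hole of the index plate from below, showing 1 mm above the plate; there it locks the table (2 mm play either way). Pressing the cup straight down draws it down out of the hole.
- plunger (a joint): Plunger travel in m: 0 = fully up, grows as the cup is pressed, stop at 0.016. The pin is out of the hole from 0.007 (0.010 to 0.014 is safe); the spring pushes up with about 5 N at the top, 11 N at the stop. Let go between holes, it stays at 0.007, the pin sliding under the plate; when it comes under a hole it springs up to 0 and locks the table.
- turntable (a joint): Turn of the table in rad: 0 at the start, positive counter-clockwise seen from above; the next holes are at +0.785 and -0.785; end stops at +1.9 and -1.9. Free of the hole it turns with about 2 to 4 N at the cup and stays where it is left.
- reagent_bottle_4_mid (a point): Middle (half-way up) of the largest bottle on the turntable: brown glass with a white cap, 44 mm across, 85 mm high, loose in its pocket (1.5 mm play). It is the one to be read.
- dropper_1_mid (a point): Middle of a small plastic bottle, 30 mm across, 62 mm high, loose in the pocket on the other side of the reader's place from the largest bottle.
- dropper_2_mid (a point): Middle of a small plastic bottle, 30 mm across, 60 mm high, loose in the pocket a quarter turn from the reader's place, on the robot's left.
- marker_1: Marker pen, 13 x 137 x 14 mm, lying on the bench left of the carousel; origin at the middle of its underside, long axis y. Not to be moved.
- petri_1: Clear round dish with lid, 92 mm across, 15 mm high, lying on the bench; origin at the middle of its underside. Not to be moved.
- timer: Small white timer, 72 x 62 x 18 mm, lying on the bench; origin at the middle of its underside. Not to be moved.
- marker_2: Marker pen, 13 x 137 x 14 mm, lying on the bench right of the carousel; origin at the middle of its underside, long axis y. Not to be moved.
Mind the look-alikes: they are no part of the job. What is shaped like the part that bears dropper_1_mid but pink, red or yellow is not meant.

How it is judged:
By the outcome, as a careful person would: the job done as asked, in the order asked, and still so for the second after the job is handed in, with the robot touching nothing.
It also fails if it takes over 45 s, if anything falls off the work surface, if the arm or the gripper's body presses on something with over 40 N, if the wrist force passes 120 N, or if a joint passes its speed limit or range.

### The arm

A 6-joint arm with a two-finger parallel gripper is mounted at the origin on a cart in front of the work surface, level with it; the furniture and walls round the work are solid. World frame = base frame: x ahead of the robot, y to its left, z up, the work surface at z = 0. Lengths are in mm, angles in rad, forces in N, time in s.
With the tool pointing down it reaches from about 425 to 950 mm from the base axis. Payload 3.5 kg.
Tool frame: the origin (TCP) lies between the finger pads; the fingertips stand 8 mm ahead of it and the grasp point (between the pads) lies 11 mm behind it; z points along the fingers, y is the direction in which the jaws open and shut (so a half turn about z gives the same grasp; the last joint's range is limited). The gripper opens to 85 mm and grips with 20 to 120 N. Pads are 22 mm wide; open, the fingers measure 114 mm over their backs; the gripper's body (76 mm by 85 mm) begins 54 mm behind the grasp point. The pads swing forward as they close: fully open they stand 13 mm farther back than shut.
Start: joints at [-1.36, 0.286, 1.577, -0, 1.279, -0.15], TCP at [238.313, -631.516, 213.025] pointing down, gripper open.
Joint ranges: [-2.77, 2.77], [-0.9, 2.22], [0.21, 2.48], [-1.53, 4.67], [0.24, 2.81], [-2.84, 2.84]. Speed limits (rad/s): [2.79, 2.79, 3.14, 3.14, 3.14, 3.14].

### API

Orientations are given as a rotation vector (axis times angle).
In Python, from rig import arm, cams, nets gives the robot as it stands. The module is installed in compiled form; this text tells all that it offers.
- The arm moves only by the tool step_arm, never from a script. Its arguments are lists of equal length, an entry for each row: "dr": the turn, a rotation vector about the tool's x, y, z in rad, a list of three; "offset": the shift along the tool's x, y, z in m, a list of three; "claw": the closure, from 0 (fully open) to 1 (shut). A call has 1 to 8 rows; each row is the pose to reach, as a shift and turn from the pose commanded when the call began, along the tool's axes at that moment; what a row does not reach only later rows make up. A row lasts 1/8 s, in which the tool goes at most 62.5 mm and 10.7 degrees, less where a joint would pass 70% of its speed; a pose out of reach is approached as far as the arm can. A call with a gripper value outside its range is refused whole. The fingers move at their own pace and stop on an object; the grip force is fixed at half the most. Time passes only in rows, so rows that repeat a pose let the fingers close. It gives the time, the measured TCP pose, the force and the opening at its end, in the units of the state.
- arm.read_state(): the state, without advancing time (a new reading comes with each control period).
- cams.camera(name): name is "scene" or "side" or "wrist"; returns a dict with "image" (400x640x3 uint8, red, green, blue), "depth" (400x640 float32, mm along the optical axis (not along the pixel's ray), 0 where there is no reading), "K" (3x3 intrinsics, pixels), "k1" (the pictures are not rectified: a ray, as slopes to the right and down, at radius r is drawn at 1 + k1 r^2 times it, then the intrinsics apply), "rvec" (rotation vector, rad) and "tvec" (3), from world to camera coordinates, as OpenCV has them. Camera axes: x right, y down, z forward; pixel columns grow to the right and rows downward; lengths in mm; the calibration is good to about 2 mm. A picture is of the moment at which its call begins.
- arm.hand_in(): hands the job in, once; it reports no verdict.
Trained networks look in a picture, given as the dict that the camera call returned (one of the last four; its "shot" number tells which), for a name from the list of things; names that differ only in an ending like _2 or _b are one class to them, and where a whole thing is asked for, a point or a joint stands for the part that bears it (a point fixed in the world has none). Each returns a list of dicts, best first, with "score" (0 to 1); they miss things now and then, are a little off and sometimes report something else, mostly with a low value. They report only what shows in the picture. A call takes as long as a camera call. They do not tell look-alikes from the thing itself.
- nets.regions_of(picture, thing): "mask" (400x640 bool, what is visible of it) and "location" ([column, row] in pixels, amid what is visible of it).
The state is a dict: "time": time; "joint_positions": joint angles; "joint_vel": joint speeds; "joint_efforts": joint torques, N m; "tcp_pos": TCP position; "ee_rot": TCP orientation; "contact_force": force on the tool from outside, world axes, zero at the start; "torque": the same for the moment, N m; "grip_width": finger opening in mm.
Only numpy, scipy, OpenCV 4.12 (cv2) and the standard library are available. Lean on these libraries where they do the work, as an engineer would, in place of code of your own. Each camera call takes 0.05 s, during which the arm holds its last target.

## Working session

There is one attempt and no reset: what is moved stays moved. The work goes in short steps, Python scripts to look and compute and a tool call to move; the robot and the scene stay as the last step left them, time stands still between calls to the robot, and variables do not carry over. Pictures are saved under pics/ and viewed, and the job is handed in when it is done.

Besides the shell and the picture viewer there is one more tool, called after "Call:" by a JSON object that holds its "api" and its "payload", one argument or row to a line. step_arm: Moves the arm, as the interface text tells. Its arguments: {"type":"object","properties":{"dr":{"type":"array"},"offset":{"type":"array"},"claw":{"type":"array"}},"required":["dr","offset","claw"]}

```bash
mkdir -p pics
cat > h.py <<'E'
import numpy as np, cv2
from rig import arm,cams,nets
def proj(c,P):
    R,_=cv2.Rodrigues(np.array(c["rvec"],float)); q=R@np.array(P,float)+np.array(c["tvec"]).ravel()
    s=q[:2]/q[2]; s=s*(1+c["k1"]*(s@s)); K=np.array(c["K"]); return np.array([K[0,0]*s[0]+K[0,2],K[1,1]*s[1]+K[1,2]])
def ray(c,uv):
    K=np.array(c["K"]); d=np.array([(uv[0]-K[0,2])/K[0,0],(uv[1]-K[1,2])/K[1,1]]); s=d.copy()
    for _ in range(20): s=d/(1+c["k1"]*(s@s))
    R,_=cv2.Rodrigues(np.array(c["rvec"],float)); t=np.array(c["tvec"]).ravel()
    return -R.T@t, R.T@np.array([s[0],s[1],1.])
def atz(c,uv,z):
    o,d=ray(c,uv); return o+d*(z-o[2])/d[2]
def atdepth(c,uv):
    o,d=ray(c,uv); return o+d*float(c["depth"][int(round(uv[1])),int(round(uv[0]))])
def save(c,n): cv2.imwrite("pics/"+n,c["image"][:,:,::-1])
E
python3 - <<'E'
from h import *
for n in("scene","side"):
    c=cams.camera(n); save(c,n+"1.png")
    for t in("cup_floor","pin_tip","reagent_bottle_4_mid","dropper_1_mid","reader","marker_1","petri_1","timer","index_plate","axis"):
        try:
            for r in nets.regions_of(c,t)[:4]:
                l=r["location"]; print(n,t,round(r["score"],2),np.round(l),np.round(atdepth(c,l)),int(r["mask"].sum()))
        except Exception as e: print(t,e)
print(arm.read_state())
E
```

```text
scene cup_floor 0.67 [348. 227.] [472.  69. 100.] 238
scene pin_tip 0.68 [345. 228.] [478.  76. 102.] 292
scene reagent_bottle_4_mid 0.5 [293. 205.] [662.  78. 133.] 240
scene reagent_bottle_4_mid 0.36 [320. 226.] [569.  68.  74.] 2871
scene dropper_1_mid 0.55 [344. 193.] [ 605. -195.   46.] 117
scene dropper_1_mid 0.45 [316. 197.] [633. -28. 114.] 96
scene dropper_1_mid 0.41 [280. 200.] [826. -94.  11.] 48
scene reader 0.77 [318. 227.] [572.  79.  76.] 2888
scene marker_1 0.6 [368. 185.] [ 566. -335.   18.] 64
scene marker_1 0.5 [320. 298.] [454. 296.   2.] 142
scene petri_1 0.62 [406. 207.] [ 384. -255.   12.] 251
scene timer 0.85 [287. 316.] [490. 416.  20.] 510
scene index_plate 0.73 [316. 224.] [586.  67.  78.] 3036
scene index_plate 0.47 [344. 229.] [476.  84. 102.] 270
scene axis 0.72 [319. 228.] [568.  77.  73.] 2805
side cup_floor 0.53 [271. 194.] [486.  83.  94.] 292
side pin_tip 0.73 [312. 222.] [603. -23.  74.] 4690
side pin_tip 0.69 [266. 194.] [474.  78.  97.] 226
side reagent_bottle_4_mid 0.6 [338. 193.] [668.  40. 128.] 475
side reagent_bottle_4_mid 0.47 [309. 223.] [
[... 915 characters left out ...]
-348.   13.] 250
{'time': 1.1, 'joint_positions': array([-1.35999923e+00,  2.86312151e-01,  1.57669116e+00, -3.08868293e-06,
        1.27857782e+00, -1.50007927e-01]), 'joint_vel': array([ 0.00110584,  0.00030613,  0.00021943,  0.00106015,  0.00252289,
       -0.00041199]), 'joint_efforts': array([-3.84826490e-04, -4.05978191e+01, -2.92940587e+01, -2.18012019e-04,
        5.65906976e-04,  4.19517434e-06]), 'tcp_pos': array([ 238.31451681, -631.5257628 ,  213.02154921]), 'ee_rot': array([ 3.09059781e+00,  5.63681336e-01, -4.09366203e-06]), 'contact_force': array([ 0.06841274,  0.53563213, -0.57934132]), 'torque': array([-0.00775148,  0.03121511, -0.05300216]), 'grip_width': 85.59597714931247}
```

View images.

Run:
```python
import cv2
a=cv2.imread("pics/scene1.png");b=cv2.imread("pics/side1.png")
cv2.imwrite("pics/sc_crop.png",cv2.resize(a[150:310,230:430],None,fx=4,fy=3.75,interpolation=cv2.INTER_CUBIC)[:600,:800])
cv2.imwrite("pics/si_crop.png",cv2.resize(b[140:290,210:410],None,fx=4,fy=4,interpolation=cv2.INTER_CUBIC))
```

```text
(no output)
```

View pics/scene1.png

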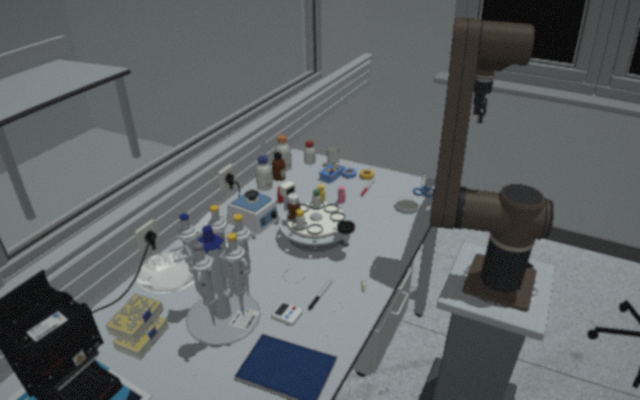

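View pics/side1.png

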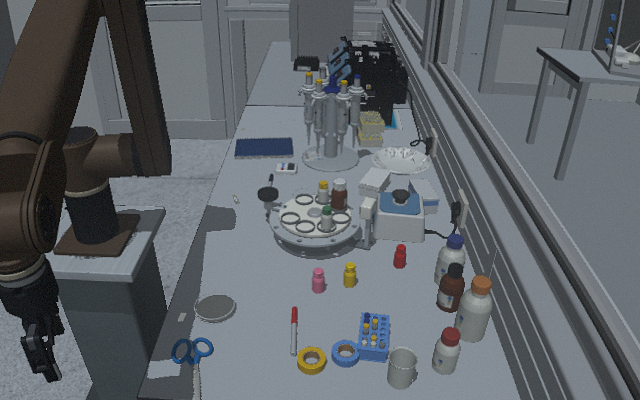

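View pics/sc_crop.png

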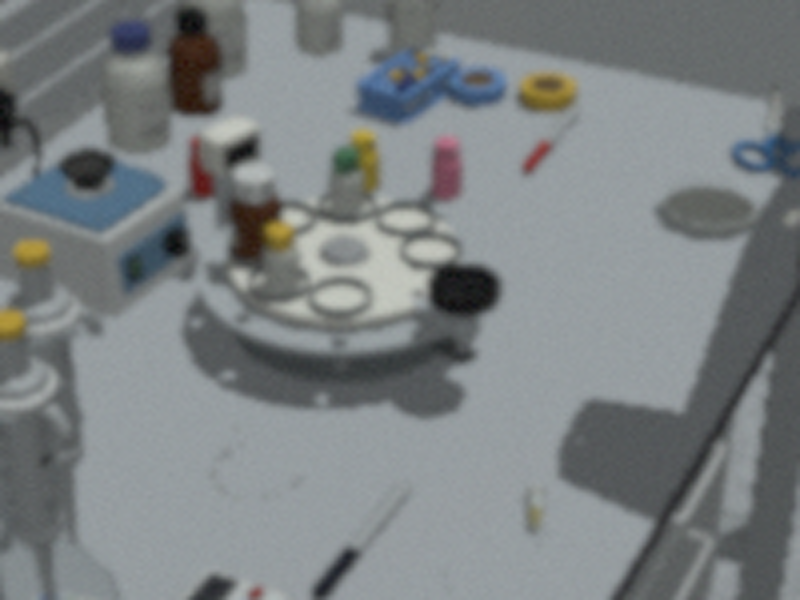

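View pics/si_crop.png

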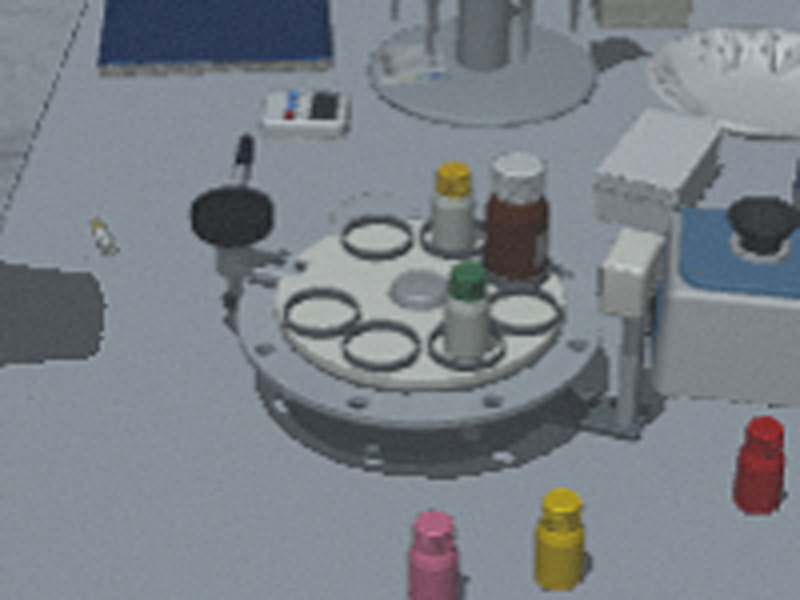

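Run:
```python
from h import *
c=cams.camera("side"); s=cams.camera("scene")
A=atz(c,(314.5,212.2),73); print("axis",A, atz(s,(230+345/4,150+250/3.75),73))
print("cup",atz(c,(268,194),106), atz(s,(230+464/4,150+287/3.75),106))
print("reader box",atz(c,(210+620/4,140+285/4),115))
print("brown cap",atz(c,(210+518/4,140+165/4),155), atz(s,(230+253/4,150+180/3.75),155))
w=cams.camera("wrist"); 
R,_=cv2.Rodrigues(np.array(w["rvec"],float)); print("wrist cam pos",-R.T@np.array(w["tvec"]).ravel(),R)
st=arm.read_state(); print(cv2.Rodrigues(st["ee_rot"])[0],st["tcp_pos"],w["K"])
```

```text
axis [607.47540577  27.91072626  73.        ] [606.65179753  24.7396458   73.        ]
cup [479.68886658  62.95868493 106.        ] [474.91229945  75.31460035 106.        ]
reader box [737.3331102  -26.78237179 115.        ]
brown cap [672.32109367  55.16582624 155.        ] [665.10249684  69.38768001 155.        ]
wrist cam pos [ 299.32725358 -608.73716413  373.21807489] [[ 3.52498590e-01 -9.35812325e-01  1.92001393e-04]
 [-9.02775476e-01 -3.40000335e-01  2.63431608e-01]
 [-2.46457265e-01 -9.30326045e-02 -9.64678056e-01]]
[[ 9.35604841e-01  3.53048979e-01  1.53656221e-05]
 [ 3.53048979e-01 -9.35604839e-01 -6.36874952e-05]
 [-8.10865481e-06  6.50111460e-05 -9.99999998e-01]] [ 238.34781127 -631.52395527  213.05538183] [[325.69622733   0.         322.37725331]
 [  0.         325.69622733 197.0841603 ]
 [  0.           0.           1.        ]]
```

```bash
cat >> h.py <<'E'
def off(P):
    st=arm.read_state(); R=cv2.Rodrigues(st["ee_rot"])[0]
    return np.round(R.T@(np.array(P)-st["tcp_pos"])/1000,4)
E
python3 - <<'E'
from h import *
print(off((430,-200,230)))
E
```

```text
[ 0.3317 -0.3361 -0.017 ]
```

Call:
{"api": "step_arm", "payload": {
  "dr": [
    [0, 0, 0],
    [0, 0, 0],
    [0, 0, 0],
    [0, 0, 0],
    [0, 0, 0],
    [0, 0, 0],
    [0, 0, 0],
    [0, 0, 0]
  ],
  "offset": [
    [0.332, -0.336, -0.017],
    [0.332, -0.336, -0.017],
    [0.332, -0.336, -0.017],
    [0.332, -0.336, -0.017],
    [0.332, -0.336, -0.017],
    [0.332, -0.336, -0.017],
    [0.332, -0.336, -0.017],
    [0.332, -0.336, -0.017]
  ],
  "claw": [1, 1, 1, 1, 1, 1, 1, 1]
}}

```text
time: 2.25
tcp_pos: [431.0, -197.4, 230.5]
ee_rot: [3.089, 0.567, 0.002]
contact_force: [0.6, -0.5, -0.0]
grip_width: -0.1
```

Run:
```python
from h import *
print(arm.read_state()["tcp_pos"],arm.read_state()["grip_width"],off((455,55,230)))
```

```text
[ 431.04248346 -197.41824183  230.5315221 ] -0.05463890057403352 [ 0.112  -0.2275  0.0005]
```

Call:
{"api": "step_arm", "payload": {
  "dr": [
    [0, 0, 0],
    [0, 0, 0],
    [0, 0, 0],
    [0, 0, 0],
    [0, 0, 0],
    [0, 0, 0]
  ],
  "offset": [
    [0.112, -0.2275, 0],
    [0.112, -0.2275, 0],
    [0.112, -0.2275, 0],
    [0.112, -0.2275, 0],
    [0.112, -0.2275, 0],
    [0.112, -0.2275, 0]
  ],
  "claw": [1, 1, 1, 1, 1, 1]
}}

```text
time: 3.0
tcp_pos: [454.8, 52.5, 230.1]
ee_rot: [3.09, 0.566, 0.0]
contact_force: [0.2, 0.0, -0.8]
grip_width: -0.0
```

Run:
```python
from h import *
w=cams.camera("wrist"); save(w,"w1.png")
for r in nets.regions_of(w,"cup_floor")[:2]: print(r["score"],r["location"],r["mask"].sum(),atz(w,r["location"],100))
import pickle; pickle.dump(w,open("w1.pkl","wb"))
```

```text
0.94 [305.8, 149.9] 3476 [477.10820928  76.3195495  100.        ]
```

View pics/w1.png

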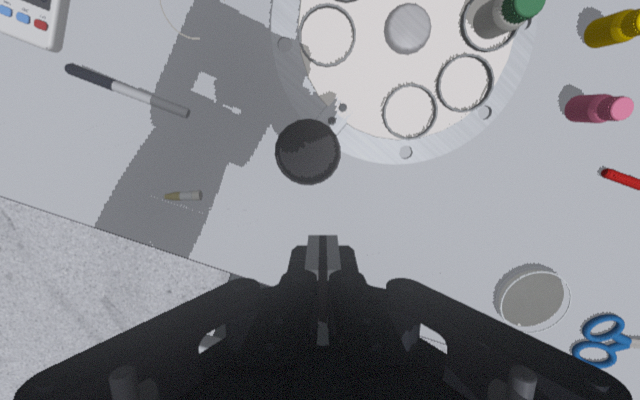

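Run:
```python
from h import *
import pickle; from scipy.optimize import least_squares
w=pickle.load(open("w1.pkl","rb"))
A=atz(w,(408,28),73);print("hub",A)
H=[atz(w,p,56) for p in((405.5,152.5),(486,112.5),(284,44.5))]
for h in H: print("hole",h,np.hypot(*(h-A)[:2]),np.degrees(np.arctan2(*(h-A)[1::-1])))
g=w["image"].mean(2); m=np.zeros((400,640),np.uint8); m[110:195,265:350]=(g[110:195,265:350]<85)
n,l,s,c=cv2.connectedComponentsWithStats(m); i=1+np.argmax(s[1:,4]); print(s[i],c[i])
ct=max(cv2.findContours((l==i).astype(np.uint8),0,1)[0],key=len)[:,0]
P=np.array([atz(w,p,106)[:2] for p in ct])
f=least_squares(lambda q:np.hypot(P[:,0]-q[0],P[:,1]-q[1])-q[2],[477,72,29],loss="soft_l1"); C=f.x; print("cup",C, np.hypot(*(C[:2]-A[:2])),np.degrees(np.arctan2(C[1]-A[1],C[0]-A[0])))
im=cv2.resize(w["image"][0:200,220:420,::-1],None,fx=3,fy=3);cv2.imwrite("pics/w1c.png",im)
```

```text
hub [606.54999397  28.51778604  73.        ]
hole [504.91313828 -20.12387652  56.        ] 112.67680228055542 -154.4250197952995
hole [569.40523428 -78.41645226  56.        ] 113.20187495589866 -109.15522143052925
hole [557.16732109 129.49426678  56.        ] 112.40506234957654 116.0610023402653
[ 275  119   64   65 3251] [306.7111658  151.22762227]
cup [476.47720752  74.74310752  27.75797746] 138.04242145205916 160.4357830032528
```

View pics/w1c.png

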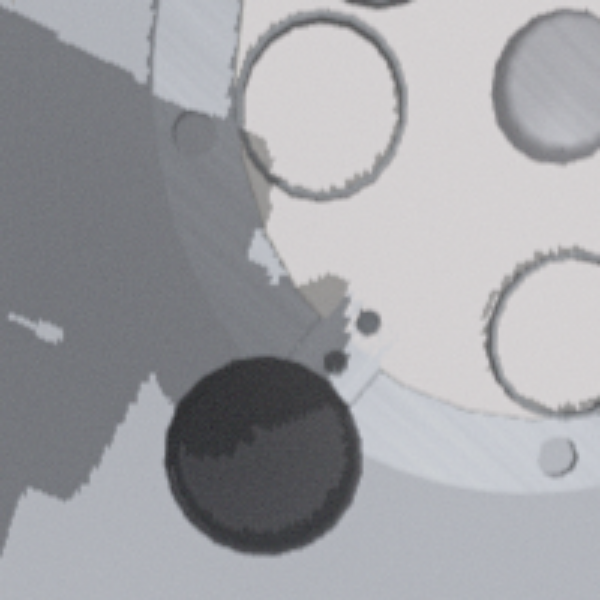

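Run:
```python
from h import *
print(off((476.5,74.5,125)))
```

```text
[ 0.0284 -0.0142  0.105 ]
```

Call:
{"api": "step_arm", "payload": {
  "dr": [
    [0, 0, 0],
    [0, 0, 0],
    [0, 0, 0],
    [0, 0, 0]
  ],
  "offset": [
    [0.0284, -0.0142, 0.04],
    [0.0284, -0.0142, 0.08],
    [0.0284, -0.0142, 0.105],
    [0.0284, -0.0142, 0.105]
  ],
  "claw": [1, 1, 1, 1]
}}

```text
time: 3.6
tcp_pos: [474.7, 74.2, 122.7]
ee_rot: [-3.09, -0.559, 0.009]
contact_force: [-0.1, -0.2, 0.2]
grip_width: -0.1
```

Run:
```python
from h import *
w=cams.camera("wrist"); cv2.imwrite("pics/w2.png",cv2.resize(w["image"][100:400,160:480,::-1],None,fx=2,fy=2))
print(arm.read_state()["tcp_pos"],proj(w,(476.5,74.5,108)),proj(w,(476.5,74.5,97)),proj(w,arm.read_state()["tcp_pos"]+np.array([0,0,-8])))
```

```text
[476.12280377  74.36057161 124.6159521 ] [322.65980398 223.39446192] [322.67862929 217.06486777] [322.64096769 229.57406231]
```

View pics/w2.png

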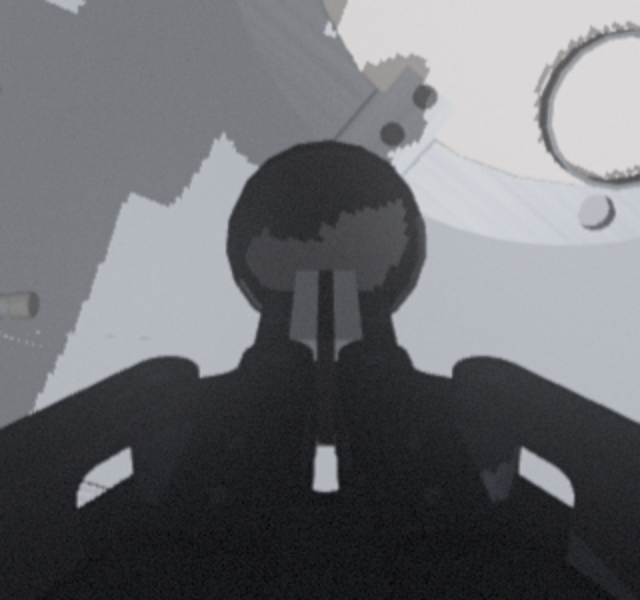

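Run:
```python
from h import *
w=cams.camera("wrist"); st=arm.read_state(); R=cv2.Rodrigues(st["ee_rot"])[0]
print(st["tcp_pos"],w["k1"])
for p in((310,236),(313,240),(335,240),(310,250),(335,255),(323,205),(323,220),(300,225)):
    P=atdepth(w,p); print(p,w["depth"][p[1],p[0]],np.round(P,1),np.round(R.T@(P-st["tcp_pos"]),1))
```

```text
[477.08750566  74.5519251  125.88629819] 0.0006324275199067078
(310, 236) 147.37698 [483.   82.7 147.3] [  8.4  -5.5 -21.4]
(313, 240) 143.80383 [483.2  81.2 151.1] [  8.1  -4.  -25.2]
(335, 240) 142.18582 [487.2  72.3 152.6] [  8.7   5.6 -26.7]
(310, 250) 133.56163 [482.9  82.1 161.7] [  8.1  -5.  -35.8]
(335, 255) 129.38258 [486.3  72.6 166. ] [  8.    5.1 -40.1]
(323, 205) 196.6981 [484.4  76.8  96.3] [ 7.7  0.4 29.6]
(323, 220) 199.84229 [475.3  73.4  95.7] [-2.1  0.4 30.2]
(300, 225) 200.03807 [467.5  85.6  96.4] [ -5.1 -13.7  29.5]
```

Run:
```python
from h import *
w=cams.camera("wrist"); print(atz(w,(323.5,219),108),atz(w,(273.5,222),108),atz(w,(373,222),108)); print(arm.read_state()["tcp_pos"])
cv2.imwrite("pics/w3.png",cv2.convertScaleAbs(cv2.resize(w["image"][150:300,240:410,::-1],None,fx=4,fy=4),alpha=3))
```

```text
[480.58369153  74.90525514 108.        ] [468.73244297 101.3695481  108.        ] [488.90321711  47.41813987 108.        ]
[477.59157163  74.76166332 126.60145651]
```

View pics/w3.png

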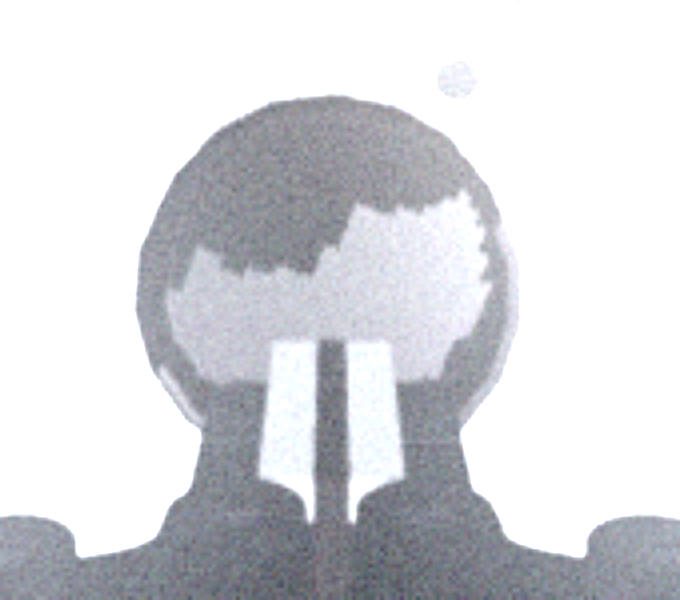

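Run:
```python
from h import *
s=cams.camera("side"); st=arm.read_state(); print(st["tcp_pos"]); T=st["tcp_pos"]
im=s["image"][110:260,190:390,::-1].copy(); im=cv2.resize(im,None,fx=4,fy=4,interpolation=cv2.INTER_CUBIC)
for dz,c in((-8,(0,0,255)),(0,(0,255,0)),(20,(255,0,0))):
    p=(proj(s,T+[0,0,dz])-[190,110])*4+1.5; cv2.drawMarker(im,tuple(int(v) for v in p),c,0,10,1)
cv2.imwrite("pics/s2.png",im)
```

```text
[477.72699498  74.98522264 126.85366739]
```

View pics/s2.png

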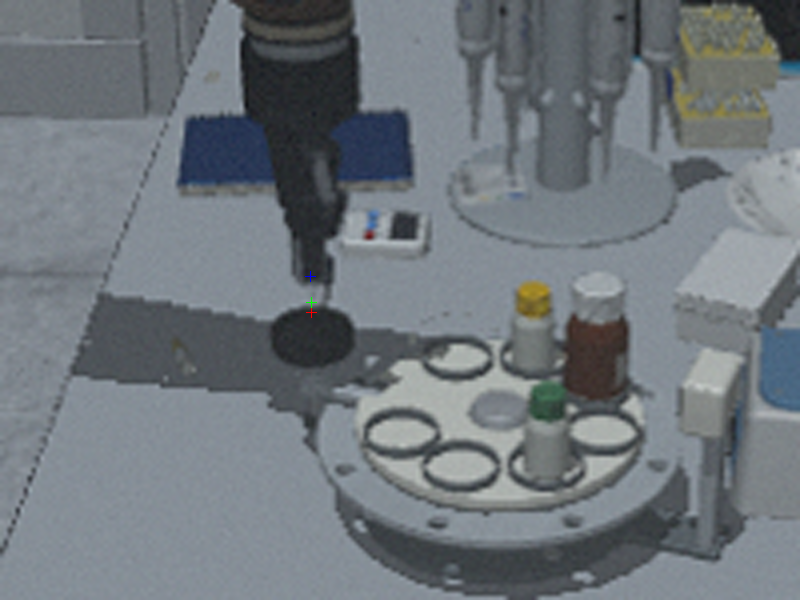

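Call:
{"api": "step_arm", "payload": {
  "dr": [
    [0, 0, 0],
    [0, 0, 0],
    [0, 0, 0]
  ],
  "offset": [
    [0.001, 0, 0.008],
    [0.001, 0, 0.016],
    [0.001, 0, 0.016]
  ],
  "claw": [1, 1, 1]
}}

```text
time: 4.18
tcp_pos: [476.5, 76.2, 108.0]
ee_rot: [-3.09, -0.564, 0.003]
contact_force: [-0.6, -0.2, -0.6]
grip_width: 0.2
```

Call:
{"api": "step_arm", "payload": {
  "dr": [
    [0, 0, 0],
    [0, 0, 0],
    [0, 0, 0]
  ],
  "offset": [
    [0, 0, 0.003],
    [0, 0, 0.006],
    [0, 0, 0.006]
  ],
  "claw": [1, 1, 1]
}}

```text
time: 4.55
tcp_pos: [477.1, 76.2, 102.8]
ee_rot: [-3.09, -0.564, 0.001]
contact_force: [0.6, 0.4, -0.0]
grip_width: -0.3
```

Call:
{"api": "step_arm", "payload": {
  "dr": [
    [0, 0, 0],
    [0, 0, 0],
    [0, 0, 0]
  ],
  "offset": [
    [0, 0, 0.003],
    [0, 0, 0.006],
    [0, 0, 0.006]
  ],
  "claw": [1, 1, 1]
}}

```text
time: 4.92
tcp_pos: [477.0, 76.1, 96.6]
ee_rot: [-3.09, -0.564, 0.001]
contact_force: [0.4, 0.6, 0.5]
grip_width: -0.4
```

Run:
```python
from h import *
w=cams.camera("wrist"); st=arm.read_state(); print(st["tcp_pos"],st["contact_force"])
im=cv2.convertScaleAbs(cv2.resize(w["image"][150:300,240:410,::-1],None,fx=4,fy=4),alpha=3)
cv2.imwrite("pics/w4.png",im)
```

```text
[477.14793406  76.12660216  96.80759947] [-0.25878205  0.09485276  0.29995835]
```

View pics/w4.png

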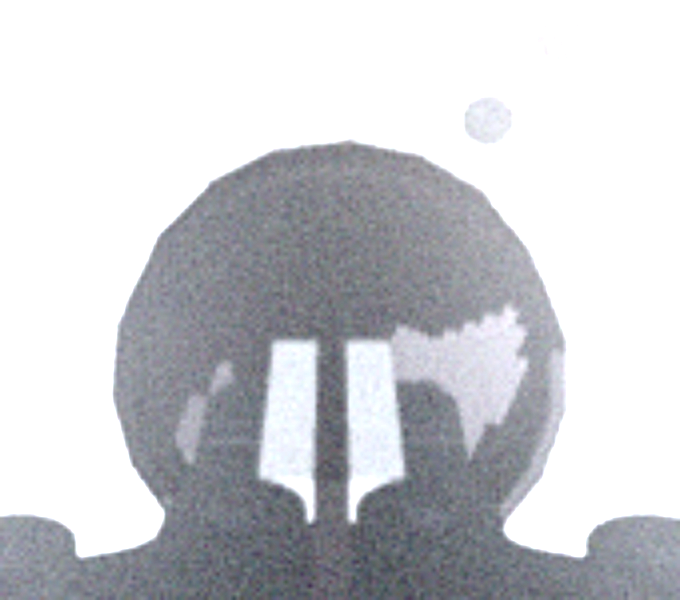

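Call:
{"api": "step_arm", "payload": {
  "dr": [
    [0, 0, 0],
    [0, 0, 0],
    [0, 0, 0]
  ],
  "offset": [
    [0, 0, 0.004],
    [0, 0, 0.007],
    [0, 0, 0.007]
  ],
  "claw": [1, 1, 1]
}}

```text
time: 5.35
tcp_pos: [477.0, 76.1, 89.6]
ee_rot: [-3.09, -0.564, 0.001]
contact_force: [0.8, 0.9, 0.3]
grip_width: -0.1
```

Call:
{"api": "step_arm", "payload": {
  "dr": [
    [0, 0, 0],
    [0, 0, 0],
    [0, 0, 0]
  ],
  "offset": [
    [0, 0, 0.003],
    [0, 0, 0.005],
    [0, 0, 0.005]
  ],
  "claw": [1, 1, 1]
}}

```text
time: 5.72
tcp_pos: [477.1, 76.1, 84.8]
ee_rot: [-3.091, -0.564, 0.001]
contact_force: [-0.5, 0.0, 0.4]
grip_width: 0.3
```

Run:
```python
from h import *
w=cams.camera("wrist"); s=cams.camera("side"); st=arm.read_state(); print(st["tcp_pos"],st["contact_force"])
a=cv2.convertScaleAbs(cv2.resize(w["image"][150:300,240:410,::-1],None,fx=2.3,fy=2.3),alpha=3)
b=cv2.resize(s["image"][140:240,200:310,::-1],(380,345),interpolation=cv2.INTER_CUBIC)
cv2.imwrite("pics/w5.png",np.hstack([a[:345],b]))
for p in((310,236),(313,240),(310,255),(345,225),(323,205),(290,238)): print(p,np.round(atdepth(w,p),1))
```

```text
[477.3014629   76.11628851  85.03471744] [0.43239018 0.15943648 0.74682792]
(310, 236) [483.9  84.4 107.3]
(313, 240) [484.7  83.1 112.7]
(310, 255) [484.6  83.9 128.1]
(345, 225) [491.   69.4  96.6]
(323, 205) [496.5  82.8  95.8]
(290, 238) [475.2  92.1  96.5]
```

View pics/w5.png

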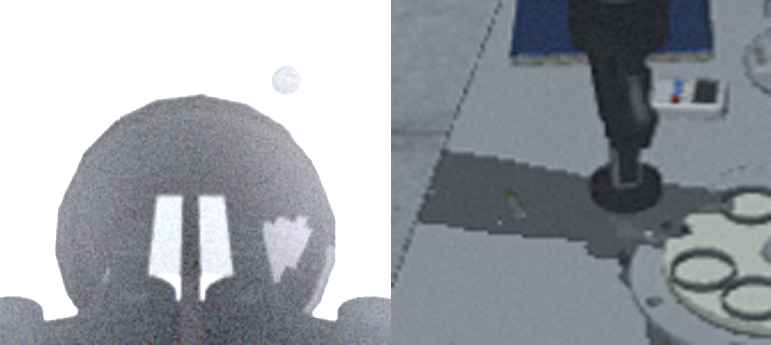

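Call:
{"api": "step_arm", "payload": {
  "dr": [
    [0, 0, 0],
    [0, 0, 0],
    [0, 0, 0]
  ],
  "offset": [
    [0, 0, 0.003],
    [0, 0, 0.006],
    [0, 0, 0.006]
  ],
  "claw": [1, 1, 1]
}}

```text
time: 6.2
tcp_pos: [477.3, 76.1, 78.9]
ee_rot: [-3.091, -0.564, 0.0]
contact_force: [0.6, 0.9, -0.1]
grip_width: -0.0
```

Call:
{"api": "step_arm", "payload": {
  "dr": [
    [0, 0, 0],
    [0, 0, 0],
    [0, 0, 0]
  ],
  "offset": [
    [0, 0, 0.002],
    [0, 0, 0.004],
    [0, 0, 0.004]
  ],
  "claw": [1, 1, 1]
}}

```text
time: 6.58
tcp_pos: [477.5, 76.2, 75.8]
ee_rot: [-3.091, -0.564, 0.0]
contact_force: [-3.7, 0.1, 5.7]
grip_width: -0.2
```

Call:
{"api": "step_arm", "payload": {
  "dr": [
    [0, 0, 0],
    [0, 0, 0],
    [0, 0, 0],
    [0, 0, 0]
  ],
  "offset": [
    [0, 0, 0.003],
    [0, 0, 0.006],
    [0, 0, 0.009],
    [0, 0, 0.011]
  ],
  "claw": [1, 1, 1, 1]
}}

```text
time: 7.08
tcp_pos: [477.6, 76.3, 65.4]
ee_rot: [-3.09, -0.564, 0.0]
contact_force: [-4.3, 0.4, 9.0]
grip_width: 0.2
```

Call:
{"api": "step_arm", "payload": {
  "dr": [
    [0, 0, 0],
    [0, 0, 0]
  ],
  "offset": [
    [0, 0, 0.0],
    [0, 0, 0.0]
  ],
  "claw": [1, 1]
}}

```text
time: 7.32
tcp_pos: [477.6, 76.4, 65.6]
ee_rot: [-3.09, -0.564, 0.0]
contact_force: [-3.6, 1.3, 10.2]
grip_width: -0.1
```

Run:
```python
from h import *
w=cams.camera("wrist"); s=cams.camera("side"); st=arm.read_state(); print(st["time"],st["tcp_pos"],st["contact_force"],st["joint_positions"])
a=cv2.convertScaleAbs(cv2.resize(w["image"][150:300,240:410,::-1],None,fx=2.3,fy=2.3),alpha=3)
b=cv2.resize(s["image"][140:240,200:310,::-1],(380,345),interpolation=cv2.INTER_CUBIC)
cv2.imwrite("pics/w6.png",np.hstack([a[:345],b]))
for p in((345,225),(323,205),(300,215)): print(p,np.round(atdepth(w,p),1))
```

```text
7.425 [477.60985024  76.34267991  65.60949421] [-4.27766982  0.94685779  9.75275918] [-5.18965632e-02  4.36315821e-02  2.14773850e+00  5.28491576e-04
  9.50564611e-01  1.15785753e+00]
(345, 225) [493.2  70.7  82.7]
(323, 205) [502.2  85.1  95.3]
(300, 215) [490.2  92.   82.2]
```

View pics/w6.png

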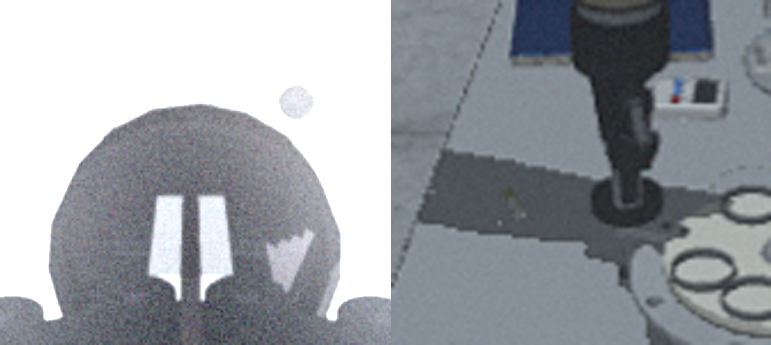

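```bash
cat > arc.py <<'E'
from h import *
import sys
A=np.array([606.5,28.3]); st=arm.read_state(); T=st["tcp_pos"]; R=cv2.Rodrigues(st["ee_rot"])[0]
v=T[:2]-A; print(T,"r",np.hypot(*v),"az",np.degrees(np.arctan2(v[1],v[0])),"F",np.round(st["contact_force"],1),st["time"])
az0=np.arctan2(v[1],v[0]); 
for a in eval(sys.argv[1]):
    t=az0-np.radians(a); r=np.hypot(*v); r=r+(float(sys.argv[2])-r)*min(1,a/10)
    P=np.r_[A+r*np.array([np.cos(t),np.sin(t)]),T[2]]
    print(a,[float(x) for x in np.round(R.T@(P-T)/1000,4)])
E
python3 arc.py "[2,5,9,13,17,21,25,28]" 138
```

```text
[477.60985024  76.34267991  65.60949421] r 137.55278912778653 az 159.55749858505908 F [-4.3  0.9  9.8] 7.425
2 [0.0032, -0.0036, 0.0]
5 [0.0081, -0.0088, 0.0]
9 [0.0152, -0.0154, 0.0]
13 [0.0227, -0.0214, 0.0]
17 [0.0307, -0.0267, 0.0]
21 [0.0391, -0.0315, 0.0]
25 [0.0478, -0.0357, 0.0]
28 [0.0544, -0.0385, 0.0]
```

Call:
{"api": "step_arm", "payload": {
  "dr": [
    [0, 0, 0],
    [0, 0, 0],
    [0, 0, 0],
    [0, 0, 0],
    [0, 0, 0],
    [0, 0, 0],
    [0, 0, 0],
    [0, 0, 0]
  ],
  "offset": [
    [0.0032, -0.0036, 0],
    [0.0081, -0.0088, 0],
    [0.0152, -0.0154, 0],
    [0.0227, -0.0214, 0],
    [0.0307, -0.0267, 0],
    [0.0391, -0.0315, 0],
    [0.0478, -0.0357, 0],
    [0.0544, -0.0385, 0]
  ],
  "claw": [1, 1, 1, 1, 1, 1, 1, 1]
}}

```text
time: 8.43
tcp_pos: [517.2, 131.7, 66.7]
ee_rot: [3.09, 0.564, 0.008]
contact_force: [-0.8, -0.5, 9.8]
grip_width: 0.1
```

```bash
cat > look.py <<'E'
from h import *
import sys
w=cams.camera("wrist"); s=cams.camera("side"); st=arm.read_state(); print(st["time"],st["tcp_pos"],st["contact_force"])
a=cv2.resize(w["image"][0:300,140:500,::-1],(480,400))
b=cv2.resize(s["image"][140:260,210:306,::-1],(320,400),interpolation=cv2.INTER_CUBIC)
cv2.imwrite("pics/"+sys.argv[1],np.hstack([cv2.convertScaleAbs(a,alpha=1.5),b]))
import pickle; pickle.dump(w,open("w.pkl","wb"))
E
python3 look.py l1.png; python3 arc.py "[2,4,6,8,10,12]" 138
```

```text
8.525 [517.67613879 132.09387155  66.90791721] [-0.01632155  1.40614852  9.57397581]
[517.67613879 132.09387155  66.90791721] r 136.61202762833824 az 130.55597659831625 F [-0.   1.4  9.6] 8.525
2 [0.0044, -0.0018, 0.0]
4 [0.0089, -0.0035, 0.0001]
6 [0.0135, -0.005, 0.0001]
8 [0.0181, -0.0063, 0.0001]
10 [0.0228, -0.0075, 0.0001]
12 [0.0275, -0.0082, 0.0002]
```

View pics/l1.png

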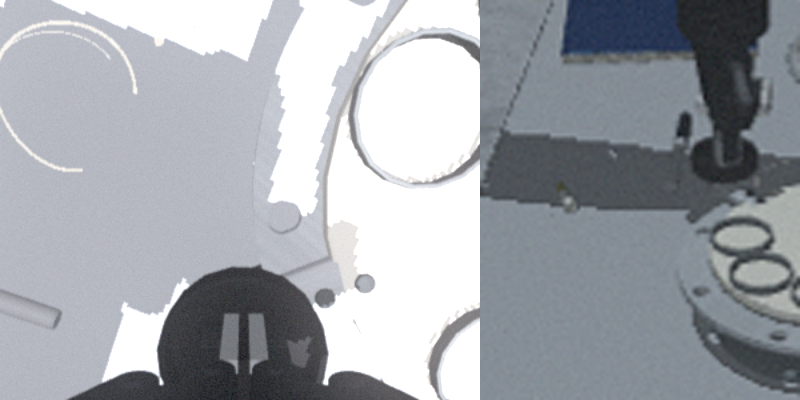

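```bash
cat > ang.py <<'E'
from h import *
import pickle
A=np.array([606.5,28.3])
w1=pickle.load(open("w1.pkl","rb"));w=pickle.load(open("w.pkl","rb"))
def az(c,p,z): 
    v=atz(c,p,z)[:2]-A; return np.hypot(*v).round(1),np.degrees(np.arctan2(v[1],v[0])).round(1)
E
python3 - <<'E'
from ang import *
for z in (70,76):
  print([az(w1,p,z) for p in((342.3,107.3),(331.7,120))],[az(w,p,z) for p in((413.7,212),(383.7,222.7))])
print("hole",az(w,(140+285*.75,215*.75),56))
E
```

```text
[(np.float64(88.4), np.float64(160.5)), (np.float64(103.7), np.float64(160.5))] [(np.float64(88.1), np.float64(132.4)), (np.float64(104.1), np.float64(132.3))]
[(np.float64(88.6), np.float64(160.3)), (np.float64(103.7), np.float64(160.3))] [(np.float64(89.1), np.float64(130.9)), (np.float64(104.5), np.float64(131.0))]
hole (np.float64(111.8), np.float64(115.3))
```

Call:
{"api": "step_arm", "payload": {
  "dr": [
    [0, 0, 0],
    [0, 0, 0],
    [0, 0, 0],
    [0, 0, 0],
    [0, 0, 0],
    [0, 0, 0],
    [0, 0, 0],
    [0, 0, 0]
  ],
  "offset": [
    [0.0044, -0.0018, 0],
    [0.0089, -0.0035, 0],
    [0.0135, -0.005, 0],
    [0.0181, -0.0063, 0],
    [0.0228, -0.0075, 0],
    [0.0275, -0.0082, 0],
    [0.0299, -0.0086, 0],
    [0.0299, -0.0086, 0]
  ],
  "claw": [1, 1, 1, 1, 1, 1, 1, 1]
}}

```text
time: 9.52
tcp_pos: [542.6, 150.1, 67.1]
ee_rot: [3.09, 0.563, 0.011]
contact_force: [1.3, -0.5, 10.1]
grip_width: -0.2
```

```bash
python3 look.py l2.png; python3 arc.py "[1,2,3,4]" 138
```

```text
9.625 [542.66513254 150.11429435  67.14989396] [ 0.38358377 -0.06681328  8.60137353]
[542.66513254 150.11429435  67.14989396] r 137.52677052759566 az 117.65607996452972 F [ 0.4 -0.1  8.6] 9.625
1 [0.0024, -0.0003, 0.0]
2 [0.0048, -0.0006, 0.0]
3 [0.0072, -0.0008, 0.0]
4 [0.0096, -0.001, 0.0001]
```

View pics/l2.png

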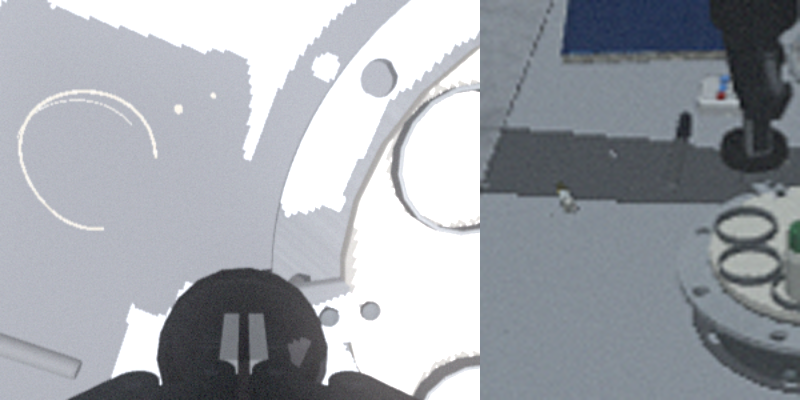

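Run:
```python
from ang import *
for z in (70,73,76):
  print([az(w,(140+p[0]*.75,p[1]*.75),z) for p in((370,310.5),(329.5,317))])
print("hole",az(w,(140+378*.75,77*.75),56))
```

```text
[(np.float64(88.3), np.float64(119.7)), (np.float64(104.0), np.float64(119.8))]
[(np.float64(89.0), np.float64(118.8)), (np.float64(104.5), np.float64(119.1))]
[(np.float64(89.8), np.float64(118.0)), (np.float64(105.0), np.float64(118.4))]
hole (np.float64(112.8), np.float64(70.9))
```

Call:
{"api": "step_arm", "payload": {
  "dr": [
    [0, 0, 0],
    [0, 0, 0],
    [0, 0, 0],
    [0, 0, 0],
    [0, 0, 0],
    [0, 0, 0]
  ],
  "offset": [
    [0.0024, -0.0003, 0],
    [0.0048, -0.0006, 0],
    [0.0048, -0.0006, 0],
    [0.0048, -0.0006, -0.003],
    [0.0048, -0.0006, -0.006],
    [0.0048, -0.0006, -0.006]
  ],
  "claw": [1, 1, 1, 1, 1, 1]
}}

```text
time: 10.38
tcp_pos: [545.5, 152.2, 71.7]
ee_rot: [3.09, 0.564, 0.006]
contact_force: [0.3, -0.6, 8.1]
grip_width: -0.1
```

```bash
python3 look.py l3.png; python3 arc.py "[1,2,3,4,5,6,7]" 138
python3 - <<'E'
from ang import *
for p in((345,225),(300,215),(323,205)): print(np.round(atdepth(w,p),1))
E
```

```text
10.475 [545.5675678  152.23285683  71.79272443] [-0.12637428 -1.68249889  7.22931143]
[545.5675678  152.23285683  71.79272443] r 138.1018258201901 az 116.1813524126763 F [-0.1 -1.7  7.2] 10.475
1 [0.0024, -0.0002, 0.0]
2 [0.0048, -0.0004, 0.0]
3 [0.0072, -0.0005, 0.0]
4 [0.0096, -0.0005, 0.0]
5 [0.012, -0.0006, 0.0]
6 [0.0144, -0.0006, 0.0001]
7 [0.0168, -0.0005, 0.0001]
[561.2 146.7  89.4]
[562.1 168.4 100.4]
[568.5 160.4  96.1]
```

View pics/l3.png

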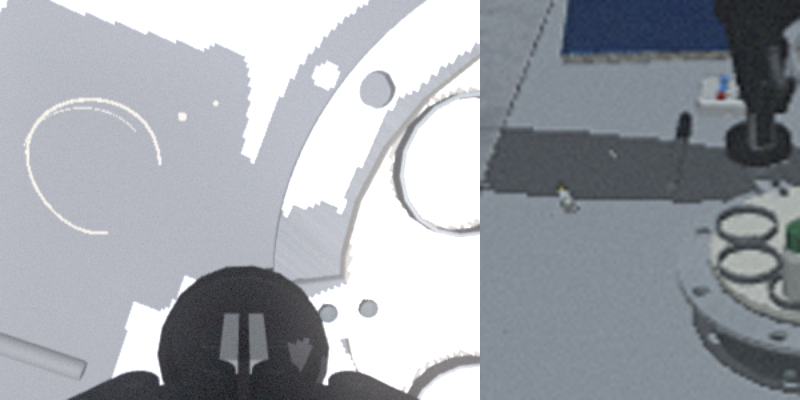

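Call:
{"api": "step_arm", "payload": {
  "dr": [
    [0, 0, 0],
    [0, 0, 0],
    [0, 0, 0]
  ],
  "offset": [
    [0, 0, -0.0015],
    [0, 0, -0.003],
    [0, 0, -0.003]
  ],
  "claw": [1, 1, 1]
}}

```text
time: 10.85
tcp_pos: [542.9, 152.2, 72.1]
ee_rot: [-3.09, -0.564, 0.003]
contact_force: [-0.8, 0.6, -0.1]
grip_width: -0.1
```

Call:
{"api": "step_arm", "payload": {
  "dr": [
    [0, 0, 0],
    [0, 0, 0],
    [0, 0, 0],
    [0, 0, 0],
    [0, 0, 0],
    [0, 0, 0]
  ],
  "offset": [
    [0.002, -0.0002, 0],
    [0.004, -0.0004, 0],
    [0.006, -0.0005, 0],
    [0.008, -0.0006, 0],
    [0.01, -0.0006, 0],
    [0.01, -0.0006, 0]
  ],
  "claw": [1, 1, 1, 1, 1, 1]
}}

```text
time: 11.6
tcp_pos: [553.1, 156.3, 73.1]
ee_rot: [-3.091, -0.564, -0.0]
contact_force: [-0.4, -0.2, 0.5]
grip_width: -0.0
```

```bash
python3 look.py l4.png; python3 arc.py "[1,2,3,4,5,6,7]" 138
python3 - <<'E'
from ang import *
for p in((345,225),(345,215),(350,230)): print(np.round(atdepth(w,p),1))
E
```

```text
11.7 [552.95275118 156.27162675  73.005282  ] [-0.99832814  0.62024235 -0.06379688]
[552.95275118 156.27162675  73.005282  ] r 138.7229076557063 az 112.70592796382549 F [-1.   0.6 -0.1] 11.7
1 [0.0024, 0.0, -0.0]
2 [0.0048, 0.0001, -0.0]
3 [0.0073, 0.0001, -0.0]
4 [0.0097, 0.0003, -0.0]
5 [0.0121, 0.0005, -0.0]
6 [0.0145, 0.0007, -0.0]
7 [0.0169, 0.0009, -0.0]
[570.3 151.7  95.4]
[555.7 141.1  28.8]
[570.4 149.7  99.9]
```

View pics/l4.png

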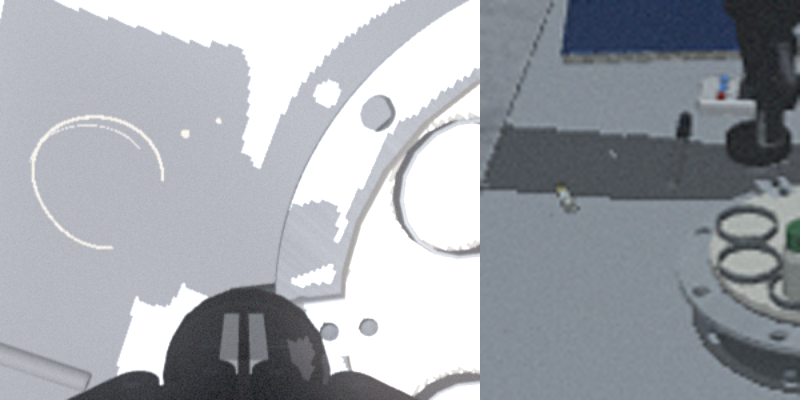

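Call:
{"api": "step_arm", "payload": {
  "dr": [
    [0, 0, 0],
    [0, 0, 0],
    [0, 0, 0],
    [0, 0, 0]
  ],
  "offset": [
    [0.0012, 0, 0],
    [0.0024, 0, 0],
    [0.0036, 0, 0],
    [0.0045, 0, 0]
  ],
  "claw": [1, 1, 1, 1]
}}

```text
time: 12.2
tcp_pos: [556.2, 157.5, 72.7]
ee_rot: [3.09, 0.564, -0.005]
contact_force: [-3.1, -2.8, 1.4]
grip_width: 0.4
```

Call:
{"api": "step_arm", "payload": {
  "dr": [
    [0, 0, 0],
    [0, 0, 0],
    [0, 0, 0]
  ],
  "offset": [
    [0.001, 0, 0],
    [0.002, 0, 0],
    [0.002, 0, 0]
  ],
  "claw": [1, 1, 1]
}}

```text
time: 12.58
tcp_pos: [561.6, 159.4, 75.4]
ee_rot: [-3.09, -0.562, -0.01]
contact_force: [-0.2, 1.4, 6.4]
grip_width: -0.1
```

```bash
python3 look.py l5.png; python3 arc.py "[1,2,3]" 138
```

```text
12.675 [561.64226947 159.38061615  75.50163982] [-0.33214975  0.1376928   6.47034012]
[561.64226947 159.38061615  75.50163982] r 138.54365347701685 az 108.89170706576094 F [-0.3  0.1  6.5] 12.675
1 [0.0024, 0.0001, 0.0]
2 [0.0048, 0.0003, 0.0]
3 [0.0072, 0.0006, 0.0]
```

View pics/l5.png

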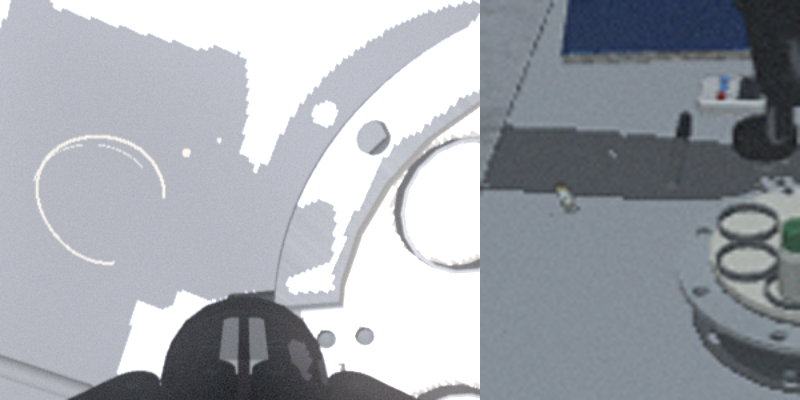

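Call:
{"api": "step_arm", "payload": {
  "dr": [
    [0, 0, 0],
    [0, 0, 0],
    [0, 0, 0],
    [0, 0, 0],
    [0, 0, 0],
    [0, 0, 0],
    [0, 0, 0],
    [0, 0, 0]
  ],
  "offset": [
    [0, 0, -0.003],
    [-0.002, 0, -0.006],
    [-0.004, 0, -0.01],
    [-0.004, 0, -0.02],
    [-0.004, 0, -0.04],
    [-0.004, 0, -0.08],
    [-0.004, 0, -0.12],
    [-0.004, 0, -0.14]
  ],
  "claw": [1, 1, 1, 1, 1, 1, 1, 1]
}}

```text
time: 13.68
tcp_pos: [556.8, 157.4, 217.4]
ee_rot: [3.09, 0.564, 0.009]
contact_force: [0.2, 0.6, 0.8]
grip_width: 0.2
```

Call:
{"api": "step_arm", "payload": {
  "dr": [
    [0, 0, 0],
    [0, 0, 0],
    [0, 0, 0],
    [0, 0, 0]
  ],
  "offset": [
    [-0.06, 0, -0.01],
    [-0.1, 0, -0.02],
    [-0.1, 0, -0.02],
    [-0.1, 0, -0.02]
  ],
  "claw": [1, 1, 1, 1]
}}

```text
time: 14.18
tcp_pos: [462.0, 121.9, 233.2]
ee_rot: [-3.091, -0.563, -0.001]
contact_force: [-0.1, -0.5, 0.5]
grip_width: 0.0
```

Run:
```python
from h import *
import pickle
w=cams.camera("wrist"); s=cams.camera("side"); st=arm.read_state(); print(st["time"],st["tcp_pos"],st["contact_force"])
pickle.dump(w,open("w.pkl","wb")); save(w,"f1.png"); cv2.imwrite("pics/f2.png",cv2.resize(s["image"][130:280,210:410,::-1],None,fx=4,fy=4,interpolation=cv2.INTER_CUBIC))
```

```text
14.275 [462.25939692 121.98012092 232.77191139] [-0.4693587   0.28192087 -0.25252181]
```

View pics/f1.png

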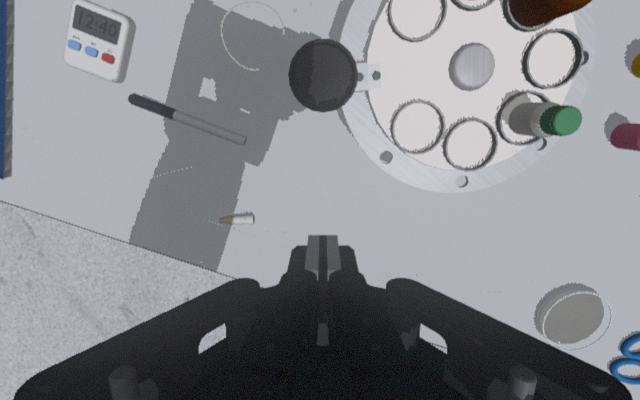

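View pics/f2.png

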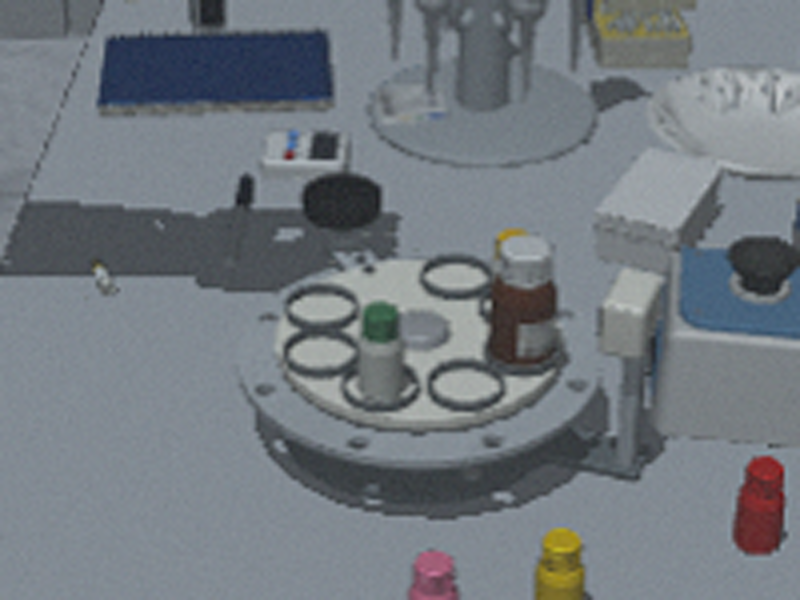

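Run:
```python
from ang import *
print([az(w,p,71) for p in((361,76.5),(377,75.5))], "cup rim",az(w,(322.5,75.5),106))
d=[atdepth(w,(u,v))[2] for u in range(312,334,3) for v in range(68,86,3)]; print("floor z",np.median(d),np.std(d))
print("holes",[az(w,p,56) for p in((387,157),(462,181.5))])
print("hub",atz(w,(472,66.5),73))
```

```text
[(np.float64(102.6), np.float64(115.4)), (np.float64(87.7), np.float64(115.7))] cup rim (np.float64(138.6), np.float64(115.1))
floor z 96.38056548696585 0.6308816483164724
holes [(np.float64(111.6), np.float64(161.0)), (np.float64(112.4), np.float64(-154.4))]
hub [606.14791991  28.91995534  73.        ]
```

```bash
python3 -c "
from h import *
print(arm.hand_in(),arm.read_state()['time'])"
```

```text
the job is handed in; nothing more can be done
the job is handed in; nothing more can be done
```

The largest (brown) bottle now stands in front of the label reader. I pressed the plunger in at its cup with the closed fingertips and turned the table one hole clockwise. The plunger then sprang up into that hole, and I lifted the arm clear and handed the job in at about 14.3 s.

**Last checks:**
- **Turn:** the plunger arm's direction went from 160.5° to 115.4–115.7°, one hole or about −0.785 rad.
- **Plunger:** the cup floor measured 96.4 mm, the same as before pressing within measuring error, so it is fully up.
- **Bottles:** in the last side picture the brown bottle is in front of the reader and the visible bottles are upright. One small bottle is mostly hidden behind the brown one.
- **Other things:** the nearby things on the bench look unmoved in the last pictures. I did not measure them again.
- **Contact:** the wrist force read about zero after lifting.

**What did not go as expected:**
- **Fingertip position:** the fingertips met the cup floor about 21 mm behind the TCP, not 8 mm ahead as the description says. I went by the camera and the force reading instead.
- **First release:** letting go 1–2° short of the hole left the pin under the plate. A gentle push on the cup's wall brought it on until the pin sprang in.

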